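Put three mixed-up sample canisters on their right stations

ROBOT

A 6-joint arm with a two-finger parallel gripper is mounted at the origin on the work surface. World frame = base frame: x ahead of the robot, y to its left, z up, the work surface at z = 0. Lengths are in m, angles in rad, forces in N, time in s.
With the tool pointing down it reaches from about 0.35 to 0.85 m from the base axis. Payload 8.1 kg.
Tool frame: the origin (TCP) lies on the centre line of the jaws, within the pads' length; the fingertips stand 17 mm ahead of it and the grasp point (between the pads) lies 2 mm behind it; z points along the fingers, y is the line along which they close (so a half turn about z gives the same grasp; the last joint's range is limited). The gripper opens to 93 mm and grips with 3 to 60 N. Pads are 15 mm wide; open, the fingers measure 128 mm over their backs; the gripper's body (75 mm by 188 mm) begins 65 mm behind the grasp point.
Start: joints at [1.157, 0.13, 1.488, -0, 1.523, -0.085], TCP at [0.194, 0.568, 0.236] pointing down, gripper open.
Joint ranges: [-2.96, 2.96], [-0.89, 2.26], [0.02, 2.5], [-1.34, 4.48], [0, 2.73], [-2.66, 2.66]. Speed limits (rad/s): [2.39, 2.39, 2.79, 3.14, 3.14, 3.14].

INTERFACE

Orientations are given as a rotation vector (axis times angle).
In Python, from plant import robot, optics, close_job, models gives the robot as it stands.
- The arm moves only by the shell command python3 -m inch 'ROWS' [OPENING] [FORCE]. ROWS is a JSON object of lists of equal length, an entry for each row: "travel": the shift along the tool's x, y, z in m, a list of three; "spin": the turn about the tool's z in rad. In form: {"travel": [[x, y, z], ...], "spin": [spin, ...]}. A call has 1 to 10 rows; each row is the pose to reach, as a shift and turn from the pose commanded when the call began, along the tool's axes at that moment; what a row does not reach only later rows make up. A row lasts 1/12 s, in which the tool goes at most 41.7 mm and 7.16 degrees, less where a joint would pass 70% of its speed; a pose out of reach is approached as far as the arm can. A call with a gripper value outside its range is refused whole. OPENING is the closure, from 0 (fully open) to 1 (shut), set as the call begins (- or left out, the last holds). The fingers move at their own pace and stop on an object; FORCE is the grip in N (left out, the last holds). Time passes only in rows, so rows that repeat a pose let the fingers close. It gives the time, the measured TCP pose, the force, the opening and the grip force at its end, in the units of the state.
- robot.read_state(): the state, without advancing time (a new reading comes with each control period).
- optics.read_camera(name): name is "scene" or "top" or "wrist"; returns (picture, depth): 384x512x3 uint8, red, green, blue; 384x512 float32, m along the optical axis (not along the pixel's ray), 0 where there is no reading.
- optics.camera_info(name): a dict with "camera_matrix" (3x3 intrinsics, pixels), "view" (4x4, takes a point from world to camera coordinates). Camera axes: x right, y down, z forward; pixel columns grow to the right and rows downward; lengths in m; the calibration is good to about 2 mm. The wrist camera is an equidistant fisheye: a pixel r from the principal point sees the ray r / f radians off the axis. A picture is of the moment at which its call begins: read the wrist's pose just before it. camera_info takes no time and is no camera call; for the wrist camera it gives the pose at the moment of the call.
- close_job(): hands the job in; it is judged then, once.
Trained networks look in the newest picture that a camera, given by its name, has taken for a name from the list of things; names that differ only in an ending like _2 or _b are one class to them, and where a whole thing is asked for, a point or a joint stands for the part that bears it (a point fixed in the world has none). Each returns a list of dicts, best first, with "p" (0 to 1); they miss things now and then, are a little off and sometimes report something else, mostly with a low value. They report only what shows in the picture. A call takes as long as a camera call. They do not tell look-alikes from the thing itself.
- models.look_for(camera, name): "centre" ([x, y, z] in m, in world coordinates, good to about 4 mm: the middle of the surface that is visible of it).
- models.masks_of(camera, name): "region" (384x512 bool, what is visible of it).
The state is a dict: "t": time; "q": joint angles; "dq": joint speeds; "joint_torque": joint torques, N m; "tool_pos": TCP position; "orientation": TCP orientation; "force": force on the tool from outside, world axes, zero at the start; "wrist_torque": the same for the moment, N m; "opening": finger opening in m; "gripper_force": force on a finger pad.
Only numpy, scipy, OpenCV 4.12 (cv2) and the standard library are available. Lean on these libraries where they do the work, as an engineer would, in place of code of your own. Each camera call takes 0.05 s, during which the arm holds its last target. There are 200 camera calls.

TASK

The three sample canisters have been put in the wrong places. Move them round so that the red-capped one stands on the balance with the round pan, the yellow-capped one on the balance with the square pan and the green-capped one on the wood-framed sorting board, each upright in the middle of its place. Begin by parking one of them on the empty cork mat, letting go of it there, keep the canisters upright, set them down gently without dropping them, and do not disturb the steel weight, the clear cup or the magnifier.

Things in the scene. Friction and masses are not known exactly. Their poses are not given: they have to be found in the camera images.
- canister_red: Red-capped canister. Closed white plastic canister, upright round cylinder 52 mm in diameter and 78 mm high, with a red cap (the top 20 mm) and a thin red band near the foot; about 150 to 310 g, turned any way about its upright axis. Grip anywhere on its straight side. At the start it stands near the middle of the square-pan balance's pan. Origin: centre of its underside, z up.
- canister_yellow: Yellow-capped canister. Closed white plastic canister, upright round cylinder 52 mm in diameter and 78 mm high, with a yellow cap (the top 20 mm) and a thin yellow band near the foot; about 150 to 310 g, turned any way about its upright axis. Grip anywhere on its straight side. At the start it stands near the middle of the sorting board. Origin: centre of its underside, z up.
- canister_green: Green-capped canister. Closed white plastic canister, upright round cylinder 52 mm in diameter and 78 mm high, with a green cap (the top 20 mm) and a thin green band near the foot; about 150 to 310 g, turned any way about its upright axis. Grip anywhere on its straight side. At the start it stands near the middle of the round-pan balance's pan. Origin: centre of its underside, z up.
- balance_round: Laboratory balance with a ROUND pan, fixed to the table, turned a few degrees. Blue pan, a disc 116 mm in diameter and 8 mm thick: its flat rigid top is 70 mm above the table, the highest part; white casing 56 mm high, 170 mm wide, from x = -150 to +85 mm, dark sloping display on the -x (robot) side. Origin: on the table below the pan's centre; x away from the display, z up.
- balance_square: Laboratory balance with a SQUARE pan, fixed to the table, turned a few degrees. Blue pan, a square plate 130 mm by 130 mm and 8 mm thick: its flat rigid top is 70 mm above the table, the highest part; white casing 56 mm high, 170 mm wide, from x = -150 to +85 mm, dark sloping display on the -x (robot) side. Origin: on the table below the pan's centre; x away from the display, z up.
- sorting_board: White sorting board with a wooden frame, 240 mm (its x) by 170 mm (its y), fixed to the table, turned a few degrees. The white floor is 6 mm above the table; the frame is 12 mm wide and 16 mm above the table. A thin grey circle 72 mm in diameter, flat, marks its middle. Origin: on the table under the middle of the board, z up.
- cork_mat: Round brown cork mat, 96 mm in diameter, 6 mm thick, fixed to the table: the free spot, empty at the start. Origin: on the table under its centre, z up.
- weight: Bystander, leave alone: loose 100 g stainless steel calibration weight, 28 mm in diameter, 42 mm high with its knob, upright on the sorting board's floor near one corner, about 100 mm from the board's middle. Origin: centre of its underside, z up.
- clear_cup: Bystander, leave alone: loose empty clear plastic cup, 68 mm wide at the rim, 45 mm high, upright on the table beyond the cork mat, its centre about 120 mm from the mat's. Origin: centre of its underside, z up.
- magnifier: Bystander, leave alone: loose black magnifying glass lying flat on the table on the robot's side of the cork mat, about 100 mm from its centre; round lens 48 mm in diameter, 7 mm thick, handle 12 mm wide reaching 107 mm from the lens centre along its -y. Origin: under the lens centre, z up.
Mind the look-alikes: they are no part of the job. Several things look just like the cork_mat: the one meant starts farthest to the robot's right. What is shaped like the canister_yellow but purple is not meant.

How it is judged:
On the way:
1. one of the canisters is parked: it stands upright and released on the cork mat, its axis within 25 mm of the mat's centre (((horizontal distance between canister_red and cork_mat below 0.025 m and z of canister_red in the frame of cork_mat between 0.002 and 0.01 m and angle between canister_red's own z axis and vertical below 0.1 rad and linear speed of canister_red below 0.02 m/s and contact force between canister_red and the fingers below 0.05 N) or (horizontal distance between canister_yellow and cork_mat below 0.025 m and z of canister_yellow in the frame of cork_mat between 0.002 and 0.01 m and angle between canister_yellow's own z axis and vertical below 0.1 rad and linear speed of canister_yellow below 0.02 m/s and contact force between canister_yellow and the fingers below 0.05 N) or (horizontal distance between canister_green and cork_mat below 0.025 m and z of canister_green in the frame of cork_mat between 0.002 and 0.01 m and angle between canister_green's own z axis and vertical below 0.1 rad and linear speed of canister_green below 0.02 m/s and contact force between canister_green and the fingers below 0.05 N))), for 0.2 s.
At the end, for the whole second after the job is handed in: The red-capped canister stands on the round pan, the yellow-capped one on the square pan and the green-capped one on the floor of the sorting board, each upright (within 0.1 rad), its axis within 15 mm of the middle of its place, released and at rest (horizontal distance between canister_red and balance_round below 0.015 m and z of canister_red in the frame of balance_round between 0.066 and 0.074 m and angle between each of canister_red, canister_yellow, canister_green's own z axis and vertical below 0.1 rad and linear speed of each of canister_red, canister_yellow, canister_green below 0.02 m/s and contact force between each of canister_red, canister_yellow, canister_green and the fingers below 0.05 N and horizontal distance between canister_yellow and balance_square below 0.015 m and z of canister_yellow in the frame of balance_square between 0.066 and 0.074 m and horizontal distance between canister_green and sorting_board below 0.015 m and z of canister_green in the frame of sorting_board between 0.002 and 0.01 m); the robot touches nothing.
It fails at once if the steel weight, the clear cup or the magnifier is moved by more than 15 mm (distance of any of weight, clear_cup, magnifier from where it was at the start of the episode above 0.015 m).
It fails at once if a canister is tipped by more than 0.6 rad (angle between any of canister_red, canister_yellow, canister_green's own z axis and vertical above 0.6 rad).
It fails at once if a canister is dropped or thrown: it goes faster than 0.5 m/s (a fall of about 13 mm) while the fingers do not hold it ((linear speed of canister_red above 0.5 m/s and contact force between canister_red and the fingers below 0.05 N) or (linear speed of canister_yellow above 0.5 m/s and contact force between canister_yellow and the fingers below 0.05 N) or (linear speed of canister_green above 0.5 m/s and contact force between canister_green and the fingers below 0.05 N)).
It fails at once if a balance, the sorting board or the cork mat is struck or pressed with more than 90 N (contact force between any of balance_round, balance_square, sorting_board, cork_mat and anything else above 90 N).
It also fails if it takes over 112 s, if anything falls off the work surface, if the arm or the gripper's body presses on something with over 40 N, if the wrist force passes 120 N, or if a joint passes its speed limit or range.

## Working session

There is one attempt and no reset: what is moved stays moved. The work goes in short steps, Python scripts to look and compute and a shell command to move; the robot and the scene stay as the last step left them, time stands still between calls to the robot, and variables do not carry over. Pictures are saved under pics/ and viewed, at most 14 in all, crops included, and the job is handed in when it is done.

```bash
ls; mkdir -p pics
python3 - <<'E'
from plant import robot, optics, models
import cv2,numpy as np
print(robot.read_state())
for n in ("scene","top"):
    p,d=optics.read_camera(n); cv2.imwrite(f"pics/{n}0.png",p[:,:,::-1])
    i=optics.camera_info(n); print(n,np.round(i["camera_matrix"],1).tolist(),np.round(i["view"],3).tolist())
    for k in ["canister_red","canister_yellow","canister_green","balance_round","balance_square","sorting_board","cork_mat","weight","clear_cup","magnifier"]:
        print(k,[(np.round(r["centre"],3).tolist(),round(r["p"],2)) for r in models.look_for(n,k)])
E
```

```text
pics
{'t': 0.0, 'q': array([ 1.15658573e+00,  1.31187282e-01,  1.48928192e+00,  3.03740418e-06,
        1.52296869e+00, -8.53931349e-02]), 'dq': array([-0.00155839,  0.0008016 , -0.00164873,  0.00081658,  0.00072865,
       -0.00069768]), 'joint_torque': array([-2.02860106e-04, -5.59889138e+01, -4.91727233e+01,  7.67085934e-02,
        3.63803166e-02, -1.70477392e-04]), 'tool_pos': array([0.19351295, 0.56737385, 0.23457036]), 'orientation': array([-5.14106413e-01, -3.09877503e+00,  2.80693804e-03]), 'force': array([0.04476296, 0.36481088, 0.60280049]), 'wrist_torque': array([-0.0056727 ,  0.04046277, -0.02114105]), 'gripper_force': 0.0, 'opening': 0.09287971419950139}
scene [[434.7, 0.0, 253.7], [0.0, 434.7, 189.0], [0.0, 0.0, 1.0]] [[0.247, 0.969, -0.018, -0.17], [0.647, -0.178, -0.742, -0.304], [-0.722, 0.172, -0.671, 1.639], [0.0, 0.0, 0.0, 1.0]]
canister_red [([0.626, 0.138, 0.128], 0.6)]
canister_yellow [([0.609, -0.107, 0.063], 0.87), ([0.666, -0.25, 0.061], 0.73)]
canister_green [([0.534, 0.371, 0.12], 0.97)]
balance_round [([0.558, 0.352, 0.055], 0.95)]
balance_square [([0.65
[... 385 characters left out ...]
05, 0.041], [-0.998, 0.018, -0.055, 0.57], [0.055, 0.004, -0.998, 1.197], [0.0, 0.0, 0.0, 1.0]]
canister_red [([0.606, 0.141, 0.147], 0.53)]
canister_yellow [([0.645, -0.249, 0.077], 0.74), ([0.595, -0.1, 0.085], 0.66)]
canister_green [([0.515, 0.37, 0.145], 0.88), ([0.372, -0.352, 0.004], 0.25)]
balance_round [([0.479, 0.364, 0.058], 0.82), ([0.598, -0.375, 0.017], 0.6), ([0.518, 0.374, 0.147], 0.19)]
balance_square [([0.574, 0.13, 0.057], 0.85)]
sorting_board [([0.602, -0.108, 0.008], 0.81)]
cork_mat [([0.468, -0.385, 0.006], 0.81), ([0.747, -0.304, 0.009], 0.62)]
weight []
clear_cup [([0.596, -0.374, 0.017], 0.65), ([0.604, -0.112, 0.007], 0.44)]
magnifier [([0.373, -0.352, 0.004], 0.55)]
```

View pics/top0.png

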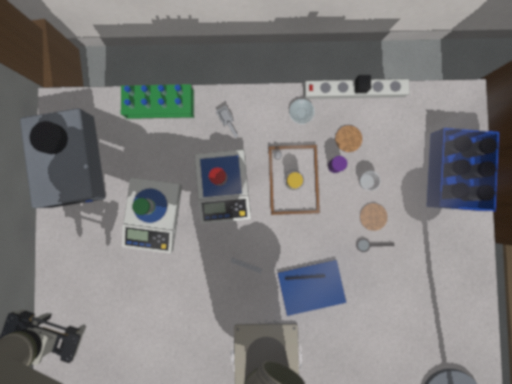

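View pics/scene0.png

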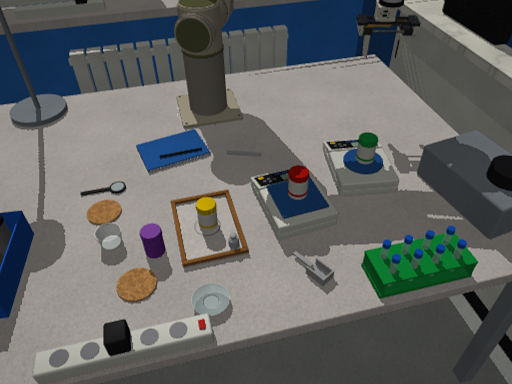

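The top view shows red at (218,176) on the square pan, green at (144,206) on the round pan, and yellow at (294,180) on the board with the weight at (278,155).
- **Possible cork mats:** (373,216) and (348,138). I choose (373,216), which is the rightmost, with the cup (369,180) beyond it and the magnifier (363,244) on the robot side.
- **Possible yellow canisters:** yellow (294,180) and purple (338,163). I choose yellow.

Next I'll measure precisely and check one close crop.

```bash
cat > h.py <<'E'
import numpy as np, cv2
from plant import robot, optics, models
def onplane(cam,uv,z):
    i=optics.camera_info(cam);K=np.array(i["camera_matrix"]);T=np.array(i["view"]);R,t=T[:3,:3],T[:3,3]
    uv=np.atleast_2d(uv).astype(float); d=(np.c_[uv,np.ones(len(uv))]@np.linalg.inv(K).T)@R
    o=-R.T@t; s=(z-o[2])/d[:,2]; return (o+d*s[:,None])[:,:2]
def cloud(cam,d):
    i=optics.camera_info(cam);K=np.array(i["camera_matrix"]);T=np.array(i["view"]);R,t=T[:3,:3],T[:3,3]
    v,u=np.mgrid[:384,:512]; P=np.stack([(u-K[0,2])/K[0,0]*d,(v-K[1,2])/K[1,1]*d,d],-1)
    return (P-t)@R
def snap(cam):
    p,d=optics.read_camera(cam); return p,cloud(cam,d),cv2.cvtColor(p,cv2.COLOR_RGB2HSV)
HUE=dict(red=(172,8),yellow=(20,34),green=(50,80),blue=(100,122))
def hm(hsv,c,s=110,v=30):
    a,b=HUE[c];h=hsv[...,0];m=((h>=a)&(h<=b)) if a<b else ((h>=a)|(h<=b))
    return m&(hsv[...,1]>s)&(hsv[...,2]>v)
def canister(cam,P,hsv,c,guess,ztop):
    """centre of cap's top disc: coloured points near ztop, min enclosing circle"""
    m=hm(hsv,c)&(np.linalg.norm(P[...,:2]-guess,axis=-1)<.07)&(abs(P[...,2]-ztop)<.007)
    vu=np.argwhere(m); xy=onplane(cam,vu[:,::-1],ztop); (cx,cy),r=cv2.minEnclosingCircle(xy.astype(np.float32)*1000)
    return np.round([cx,cy,r],1),np.round(np.median(xy,0)*1000,1),len(xy)
E
python3 - <<'E'
from h import *
for cam in ("top","scene"):
    p,P,hsv=snap(cam)
    for c,g,z in(("red",(.61,.14),.148),("green",(.52,.37),.148),("yellow",(.6,-.1),.084)): print(cam,c,*canister(cam,P,hsv,c,g,z))
    for n,g in(("sq",(.61,.14)),("rd",(.52,.37))):
        m=hm(hsv,"blue",90)&(np.linalg.norm(P[...,:2]-g,axis=-1)<.12)&(abs(P[...,2]-.07)<.012)
        xy=(onplane(cam,np.argwhere(m)[:,::-1],.07)*1000).astype(np.float32)
        print(cam,n,len(xy),cv2.minAreaRect(xy),cv2.minEnclosingCircle(xy))
    for n,g,z in(("sorting_board",(.602,-.108),.016),("cork_mat",(.468,-.385),.006),("weight",(.69,-.055),.03),("clear_cup",(.595,-.37),.045),("magnifier",(.375,-.352),.007)):
        for r in models.masks_of(cam,n):
            xy=(onplane(cam,np.argwhere(r["region"])[:,::-1],z)*1000).astype(np.float32)
            if np.linalg.norm(xy.mean(0)/1000-g)<.08: print(cam,n,round(r["p"],2),len(xy),cv2.minAreaRect(xy),cv2.minEnclosingCircle(xy))
    if cam=="top": a=p[115:260,250:410]
    else: b=p[130:310,60:340]
a=cv2.resize(a,None,fx=3,fy=3);b=cv2.resize(b,None,fx=1.0*435/280,fy=435/280)
cv2.imwrite("pics/crop0.png",a[:,:,::-1])
E
```

```text
top red [607.6 144.5  25.1] [607.9 144.3] 206
top green [516.9 381.9  22.6] [516.6 381.1] 162
top yellow [ 595.1 -102.9   24.8] [ 593.9 -103.3] 178
top sq 785 ((613.6788940429688, 141.77117919921875), (120.58113098144531, 121.54324340820312), 4.435486316680908) ((614.15869140625, 142.67677307128906), 83.59540557861328)
top rd 513 ((520.02978515625, 373.1427917480469), (106.21107482910156, 98.0345230102539), 6.784947872161865) ((519.5739135742188, 377.0702209472656), 53.94310760498047)
top sorting_board 0.89 3054 ((603.181640625, -107.5993881225586), (239.65496826171875, 169.8612060546875), 0.8327150344848633) ((603.0128784179688, -108.43901824951172), 142.0955047607422)
top clear_cup 0.63 318 ((593.8016967773438, -359.74334716796875), (71.19259643554688, 57.601318359375), 88.97074890136719) ((594.6926879882812, -360.9419250488281), 37.27069854736328)
top magnifier 0.66 240 ((369.7783508300781, -382.9130859375), (124.27058410644531, 47.96434783935547), 89.02647399902344) ((370.4376220703125, -382.8492126464844), 62.51636505126953)
scene red [613.6 141.5  29.3] [612.7 141.2] 232
scene 
[... 505 characters left out ...]
8.39484405517578), (251.8934783935547, 169.97654724121094), 1.0463762283325195) ((610.1973876953125, -109.20109558105469), 148.9789581298828)
scene cork_mat 0.85 692 ((468.7757873535156, -381.31317138671875), (95.10162353515625, 99.86786651611328), 74.76899719238281) ((470.7257080078125, -379.4959716796875), 52.31181335449219)
scene clear_cup 0.79 618 ((609.0821533203125, -360.9859619140625), (100.75353240966797, 65.3285903930664), 11.092766761779785) ((609.21484375, -361.86468505859375), 50.59101867675781)
scene magnifier 0.52 277 ((368.94744873046875, -381.9388732910156), (127.63798522949219, 51.42527770996094), 79.8065185546875) ((376.2621154785156, -383.5026550292969), 64.10701751708984)
```

View pics/crop0.png

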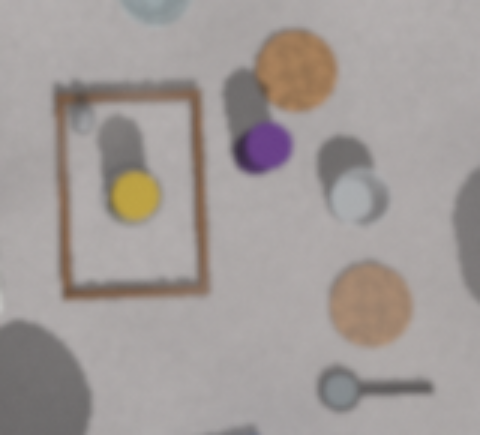

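The crop shows the chosen mat at crop (370,303), with the cup above it and the magnifier below, as described. The weight is at (82,112) inside the board's far-left corner, and the second mat beside the purple canister is the decoy. First I'll square the tool to the world axes.

```bash
python3 -m inch '{"travel":[[0,0,0],[0,0,0],[0,0,0],[0,0,0],[0,0,0]],"spin":[-0.11,-0.22,-0.3288,-0.3288,-0.3288]}' 0 30
python3 - <<'E'
from h import *
from scipy.spatial.transform import Rotation as R
s=robot.read_state();print(s['q'],s['tool_pos'],R.from_rotvec(s['orientation']).as_matrix().round(3))
E
```

```text
t: 2.12
tool_pos: [0.1937, 0.5679, 0.2356]
orientation: [-0.005, -3.142, -0.0]
force: [-0.5, -0.0, -0.2]
opening: 0.093
gripper_force: 0.0
[ 1.15663400e+00  1.30376047e-01  1.48820122e+00  1.20384705e-05
  1.52299421e+00 -4.10795269e-01] [0.19370123 0.56788186 0.23564887] [[-1.     0.003 -0.   ]
 [ 0.003  1.     0.   ]
 [ 0.     0.    -1.   ]]
```

```bash
python3 -m inch '{"travel":[[-0.02,-0.012,0],[-0.055,-0.032,0],[-0.09,-0.052,0],[-0.13,-0.075,0],[-0.17,-0.098,0],[-0.21,-0.121,0],[-0.25,-0.144,0],[-0.285,-0.164,0],[-0.31,-0.179,0],[-0.326,-0.188,0]],"spin":[0,0,0,0,0,0,0,0,0,0]}'
python3 -m inch '{"travel":[[0,0,0],[0,0,0],[0,0,0]],"spin":[0,0,0]}'
python3 - <<'E'
from h import *
p,_=optics.read_camera("wrist");cv2.imwrite("pics/w1.png",p[:,:,::-1])
i=optics.camera_info("wrist");print(np.round(i["camera_matrix"],1).tolist(),np.round(i["view"],3).tolist())
E
```

```text
t: 2.95
tool_pos: [0.5233, 0.3768, 0.2355]
orientation: [0.011, 3.14, -0.001]
force: [-0.4, 0.2, 0.7]
opening: 0.093
gripper_force: 0.0
t: 3.2
tool_pos: [0.5192, 0.3802, 0.2354]
orientation: [-0.003, -3.141, -0.0]
force: [-0.2, -0.6, -0.3]
opening: 0.0924
gripper_force: 0.0
[[297.3, 0.0, 256.8], [0.0, 297.3, 191.3], [0.0, 0.0, 1.0]] [[0.0, 1.0, 0.001, -0.382], [0.968, -0.001, 0.253, -0.529], [0.253, 0.001, -0.968, 0.258], [0.0, 0.0, 0.0, 1.0]]
```

View pics/w1.png

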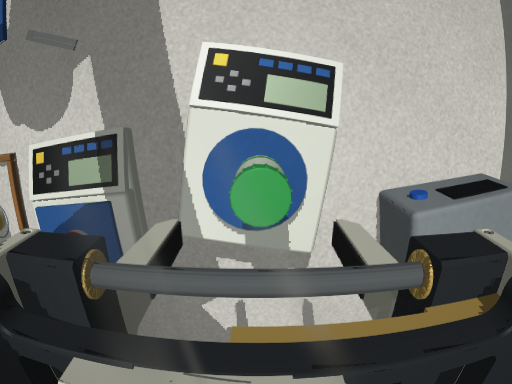

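The wrist view shows the green cap at (261,196) on the blue round pan at (255,178), with the fingers on either side at (165,250) and (350,250). I'll measure both with the fisheye model.

```bash
cat >> h.py <<'E'
def wplane(uv,z,i):
    K=np.array(i["camera_matrix"]);T=np.array(i["view"]);R,t=T[:3,:3],T[:3,3]
    q=(np.atleast_2d(uv)-K[:2,2])/K[0,0]; th=np.linalg.norm(q,axis=1)+1e-9
    d=np.c_[q*(np.sin(th)/th)[:,None],np.cos(th)]@R; o=-R.T@t
    return (o+d*((z-o[2])/d[:,2])[:,None])[:,:2]*1000
def wblob(c,z,near=None,s=110,v=30):
    i=optics.camera_info("wrist");p,d=optics.read_camera("wrist");hsv=cv2.cvtColor(p,cv2.COLOR_RGB2HSV)
    n,L,st,ce=cv2.connectedComponentsWithStats(hm(hsv,c,s,v).astype(np.uint8))
    for k in np.argsort(-st[1:,4])[:3]+1:
        cn=max(cv2.findContours((L==k).astype(np.uint8),cv2.RETR_EXTERNAL,cv2.CHAIN_APPROX_NONE)[0],key=len)[:,0]
        xy=wplane(cn,z,i).astype(np.float32);A=np.c_[2*xy,np.ones(len(xy))];f=np.linalg.lstsq(A,(xy**2).sum(1),rcond=None)[0]
        print(c,"px",ce[k].round(),st[k,4],"circlefit",f[:2].round(1),"enc",np.round(cv2.minEnclosingCircle(xy)[0],1),round(cv2.minEnclosingCircle(xy)[1],1),"rect",cv2.minAreaRect(xy))
    return p
E
python3 - <<'E'
from h import *
print(robot.read_state()["tool_pos"]); wblob("green",.148); p=wblob("blue",.07)
E
```

```text
[0.51876122 0.38061533 0.23556434]
green px [260. 196.] 3054 circlefit [513.3 384. ] enc [513.3 384.4] 27.4 rect ((513.4044799804688, 383.9417724609375), (53.384342193603516, 51.528228759765625), 24.37275505065918)
green px [260. 158.] 24 circlefit [500.  383.4] enc [482.4 383.8] 9.2 rect ((481.3338317871094, 383.872314453125), (18.454519271850586, 2.2084951400756836), 87.49321746826172)
green px [245. 161.] 3 circlefit [-2062.  -2178.3] enc [483.7 372.2] 1.1 rect ((483.6514892578125, 372.1878967285156), (0.00018405914306640625, 2.2906532287597656), 45.05344009399414)
blue px [249. 169.] 4714 circlefit [518.7 378.7] enc [517.9 378.6] 57.2 rect ((516.7030639648438, 378.2025146484375), (110.69795989990234, 113.13594818115234), 10.53133773803711)
blue px [ 81. 222.] 2392 circlefit [583.3 145.7] enc [583.6 142.1] 72.4 rect ((586.161376953125, 142.0474853515625), (80.28659057617188, 128.2432098388672), 3.980889320373535)
blue px [ 3. 20.] 252 circlefit [276.8  20.4] enc [276.   20.7] 37.3 rect ((275.8887023925781, 21.119342803955078), (73.44332122802734, 14.341955184936523), 10.288012504577637)
```

```bash
python3 -m inch '{"travel":[[0.005,0.003,0.01],[0.005,0.003,0.03],[0.005,0.003,0.055],[0.005,0.003,0.08],[0.005,0.003,0.1],[0.005,0.003,0.113],[0.005,0.003,0.12],[0.005,0.003,0.1225],[0.005,0.003,0.1225],[0.005,0.003,0.1225]],"spin":[0,0,0,0,0,0,0,0,0,0]}'
python3 -m inch '{"travel":[[0,0,0],[0,0,0],[0,0,0],[0,0,0],[0,0,0],[0,0,0],[0,0,0],[0,0,0],[0,0,0],[0,0,0]],"spin":[0,0,0,0,0,0,0,0,0,0]}' 1 30
```

```text
t: 4.18
tool_pos: [0.5154, 0.3835, 0.1146]
orientation: [-0.0, 3.14, 0.002]
force: [-1.0, 0.3, -0.4]
opening: 0.0932
gripper_force: 0.0
t: 5.02
tool_pos: [0.5147, 0.3829, 0.1131]
orientation: [0.0, -3.142, 0.0]
force: [-0.1, 0.4, 0.8]
opening: 0.0516
gripper_force: 30.0
```

```bash
python3 -m inch '{"travel":[[0,0,-0.003],[0,0,-0.01],[0,0,-0.025],[0,0,-0.045],[0,0,-0.07],[0,0,-0.095],[0,0,-0.115],[0,0,-0.126],[0,0,-0.13],[0,0,-0.13]],"spin":[0,0,0,0,0,0,0,0,0,0]}'
python3 -m inch '{"travel":[[0,-0.008,0],[0,-0.025,0],[0,-0.05,0],[0,-0.08,0],[0.005,-0.112,0],[0.01,-0.144,0],[0.015,-0.176,0],[0.02,-0.208,0],[0.02,-0.24,0],[0.02,-0.272,0]],"spin":[0,0,0,0,0,0,0,0,0,0]}'
python3 -m inch '{"travel":[[0,-0.032,0],[0,-0.064,0],[0,-0.096,0],[0,-0.128,0],[0,-0.16,0],[0,-0.192,0],[0,-0.224,0],[0.005,-0.256,0],[0.01,-0.288,0],[0.015,-0.32,0]],"spin":[0,0,0,0,0,0,0,0,0,0]}'
python3 -m inch '{"travel":[[0.004,-0.03,0],[0.007,-0.06,0],[0.009,-0.09,0],[0.011,-0.115,0],[0.012,-0.135,0],[0.012,-0.152,0],[0.012,-0.164,0],[0.012,-0.171,0],[0.012,-0.174,0],[0.012,-0.174,0]],"spin":[0,0,0,0,0,0,0,0,0,0]}'
python3 - <<'E'
from h import *
i=optics.camera_info("wrist");p,d=optics.read_camera("wrist");cv2.imwrite("pics/w2.png",p[:,:,::-1])
for r in models.masks_of("wrist","cork_mat"):
    xy=wplane(np.argwhere(r["region"])[:,::-1],.006,i).astype(np.float32);print(r["p"],len(xy),cv2.minAreaRect(xy),cv2.minEnclosingCircle(xy))
print([(r["centre"],r["p"]) for r in models.look_for("wrist","cork_mat")])
E
```

```text
t: 5.85
tool_pos: [0.5151, 0.3831, 0.2441]
orientation: [-0.0, 3.14, 0.001]
force: [-0.6, -0.1, -2.3]
opening: 0.0516
gripper_force: 30.0
t: 6.68
tool_pos: [0.493, 0.1089, 0.2409]
orientation: [0.0, -3.138, 0.001]
force: [0.2, -0.1, -2.4]
opening: 0.0517
gripper_force: 30.0
t: 7.52
tool_pos: [0.4779, -0.2104, 0.2409]
orientation: [-0.0, -3.138, -0.003]
force: [0.9, 0.1, -1.9]
opening: 0.0516
gripper_force: 30.0
t: 8.35
tool_pos: [0.4674, -0.383, 0.2423]
orientation: [-0.0, -3.141, -0.002]
force: [0.4, -0.4, -2.5]
opening: 0.0518
gripper_force: 30.0
0.96 525 ((706.55859375, -309.32476806640625), (35.50700759887695, 75.51078796386719), 1.394091248512268) ((720.2503051757812, -308.9915771484375), 37.807498931884766)
0.77 3469 ((458.9134521484375, -380.3942565917969), (93.94967651367188, 80.73049926757812), 88.7414321899414) ((465.4158630371094, -380.9521484375), 48.21579360961914)
[([0.7141, -0.302, 0.0143], 0.94), ([0.4575, -0.3804, 0.0094], 0.77)]
```

View pics/w2.png

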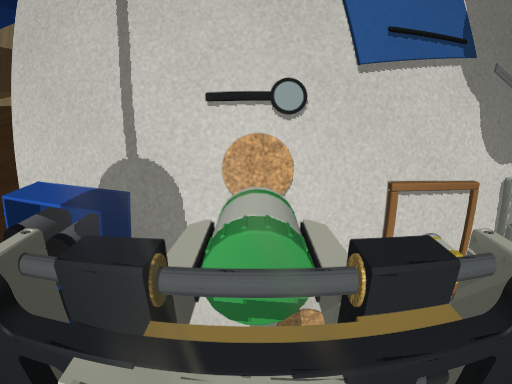

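The wrist view shows the mat at (258,165) with the held green canister coming over it. The wrist fit puts the mat centre at about (466,-381), which agrees with the earlier estimate. Now I'll lower it.

```bash
python3 -m inch '{"travel":[[0,0.001,0.01],[0,0.001,0.03],[0,0.001,0.06],[0,0.001,0.09],[0,0.001,0.12],[0,0.001,0.147],[0,0.001,0.168],[0,0.001,0.181],[0,0.001,0.187],[0,0.001,0.19]],"spin":[0,0,0,0,0,0,0,0,0,0]}'
python3 -m inch '{"travel":[[0,0,0.001],[0,0,0.002],[0,0,0.003],[0,0,0.004],[0,0,0.004],[0,0,0.004]],"spin":[0,0,0,0,0,0]}'
```

```text
t: 9.33
tool_pos: [0.4675, -0.3814, 0.0522]
orientation: [0.001, -3.141, -0.001]
force: [-0.7, -0.0, -2.1]
opening: 0.0518
gripper_force: 30.0
t: 9.83
tool_pos: [0.4679, -0.3824, 0.0496]
orientation: [0.0, 3.141, -0.001]
force: [-0.2, 0.1, -2.6]
opening: 0.0516
gripper_force: 30.0
```

```bash
python3 -m inch '{"travel":[[0,0,0.0004],[0,0,0.0008],[0,0,0.0008],[0,0,0.0008]],"spin":[0,0,0,0]}'; python3 -m inch '{"travel":[[0,0,0],[0,0,0],[0,0,0],[0,0,0],[0,0,0],[0,0,0]],"spin":[0,0,0,0,0,0]}' 0
python3 - <<'E'
from h import *
p,P,hsv=snap("top");print(canister("top",P,hsv,"green",(.468,-.382),.084))
xy=[(r["centre"],r["p"]) for r in models.look_for("top","canister_green")];print(xy)
E
```

```text
t: 10.17
tool_pos: [0.4679, -0.3823, 0.0491]
orientation: [-0.0, 3.141, -0.001]
force: [-1.9, 1.6, 5.5]
opening: 0.0521
gripper_force: 30.0
t: 10.67
tool_pos: [0.4677, -0.3821, 0.0482]
orientation: [0.0, -3.141, -0.0]
force: [-0.2, -0.7, -0.1]
opening: 0.0873
gripper_force: 0.0
(array([0., 0., 0.]), array([nan, nan]), 0)
[([0.4633, -0.3703, 0.0823], 0.41)]
  return _methods._mean(a, axis=axis, dtype=dtype,
  ret = um.true_divide(
```

```bash
python3 -m inch '{"travel":[[0,0,-0.004],[0,0,-0.015],[0,0,-0.035],[0,0,-0.065],[0,0,-0.095],[0,0,-0.125],[0,0,-0.155],[0,0,-0.176],[0,0,-0.187],[0,0,-0.19]],"spin":[0,0,0,0,0,0,0,0,0,0]}'
python3 -m inch '{"travel":[[-0.003,0.01,0],[-0.01,0.032,0],[-0.018,0.062,0],[-0.026,0.094,0],[-0.035,0.128,0],[-0.044,0.162,0],[-0.053,0.196,0],[-0.062,0.23,0],[-0.071,0.264,0],[-0.08,0.298,0]],"spin":[0,0,0,0,0,0,0,0,0,0]}'
python3 -m inch '{"travel":[[-0.009,0.034,0],[-0.018,0.068,0],[-0.027,0.1,0],[-0.036,0.132,0],[-0.044,0.162,0],[-0.051,0.188,0],[-0.056,0.207,0],[-0.06,0.22,0],[-0.061,0.227,0],[-0.061,0.227,0]],"spin":[0,0,0,0,0,0,0,0,0,0]}'
python3 -m inch '{"travel":[[0,0,0],[0,0,0],[0,0,0]],"spin":[0,0,0]}'
python3 - <<'E'
from h import *
wblob("red",.148); p=wblob("blue",.07);cv2.imwrite("pics/w3.png",p[:,:,::-1])
p,P,hsv=snap("top");print(canister("top",P,hsv,"green",(.468,-.382),.084))
p,P,hsv=snap("scene");print(canister("scene",P,hsv,"green",(.468,-.382),.084))
E
```

```text
t: 11.6
tool_pos: [0.4687, -0.3831, 0.2422]
orientation: [-0.0, 3.138, -0.006]
force: [0.4, -0.2, -0.5]
opening: 0.0928
gripper_force: 0.0
t: 12.43
tool_pos: [0.5465, -0.0814, 0.2357]
orientation: [0.0, -3.138, -0.002]
force: [0.3, -0.3, -0.1]
opening: 0.0932
gripper_force: 0.0
t: 13.27
tool_pos: [0.6079, 0.1441, 0.2367]
orientation: [0.002, -3.139, 0.0]
force: [0.5, -0.5, 0.8]
opening: 0.0925
gripper_force: 0.0
t: 13.52
tool_pos: [0.6087, 0.1416, 0.2383]
orientation: [-0.002, -3.142, 0.0]
force: [0.0, -0.2, 0.3]
opening: 0.0929
gripper_force: 0.0
red px [260. 195.] 2976 circlefit [603.5 145.5] enc [603.4 145.5] 27.4 rect ((603.627197265625, 145.67823791503906), (51.84531021118164, 52.7193489074707), 51.2445068359375)
red px [264. 158.] 29 circlefit [590.  145.1] enc [573.2 147.7] 9.9 rect ((571.8301391601562, 147.9349365234375), (19.75995635986328, 2.816840648651123), 80.44000244140625)
red px [246. 161.] 5 circlefit [574.3 133.6] enc [574.  133.5] 1.5 rect ((574.1917724609375, 133.56297302246094), (0.7325720191001892, 2.9234514236450195), 26.598291397094727)
blue px [255. 176.] 9377 circlefit [610.3 142.1] enc [611.5 142.4] 89.3 rect ((611.2996826171875, 142.10311889648438), (128.13951110839844, 128.1007080078125), 4.497708797454834)
blue px [445. 111.] 5194 circlefit [518.6 375.9] enc [518.6 375.9] 58.6 rect ((518.35791015625, 375.6895446777344), (113.31039428710938, 115.3050765991211), 2.6533002853393555)
blue px [299.  63.] 125 circlefit [479.9 187.5] enc [480.  187.5] 8.3 rect ((479.9753723144531, 187.52386474609375), (8.865797996520996, 15.319129943847656), 2.441023349761963)
(array([0., 0., 0.]), array([nan, nan]), 0)
(array([ 475.9, -382.9,   29. ]), array([ 475.8, -383.2]), 215)
  return _methods._mean(a, axis=axis, dtype=dtype,
  ret = um.true_divide(
```

View pics/w3.png

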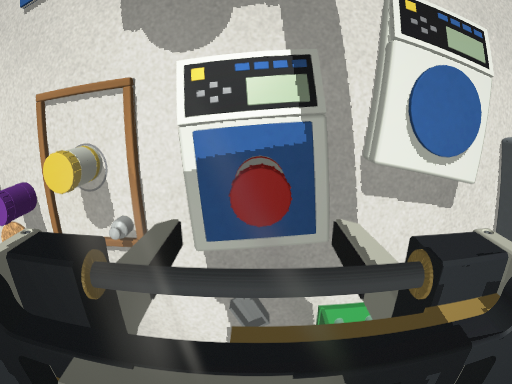

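The wrist view shows red at (260,195) on the square pan (255,176), the empty round pan at (445,111), and yellow and the weight undisturbed. The wrist and top fits put red at about (606,144.5). Grasping it.

```bash
python3 -m inch '{"travel":[[0.003,0.0015,0.01],[0.003,0.0015,0.03],[0.003,0.0015,0.055],[0.003,0.0015,0.08],[0.003,0.0015,0.1],[0.003,0.0015,0.115],[0.003,0.0015,0.122],[0.003,0.0015,0.125],[0.003,0.0015,0.125],[0.003,0.0015,0.125]],"spin":[0,0,0,0,0,0,0,0,0,0]}'
python3 -m inch '{"travel":[[0,0,0],[0,0,0],[0,0,0],[0,0,0],[0,0,0],[0,0,0],[0,0,0],[0,0,0],[0,0,0],[0,0,0]],"spin":[0,0,0,0,0,0,0,0,0,0]}' 1 30
python3 -m inch '{"travel":[[0,0,-0.003],[0,0,-0.01],[0,0,-0.025],[0,0,-0.045],[0,0,-0.065],[0,0,-0.082],[0,0,-0.093],[0,0,-0.099],[0,0,-0.1],[0,0,-0.1]],"spin":[0,0,0,0,0,0,0,0,0,0]}'
```

```text
t: 14.55
tool_pos: [0.6063, 0.1445, 0.1144]
orientation: [0.0, 3.14, 0.0]
force: [0.0, 0.6, 0.9]
opening: 0.093
gripper_force: 0.0
t: 15.38
tool_pos: [0.6057, 0.1444, 0.1134]
orientation: [-0.0, 3.142, 0.0]
force: [-0.5, -0.5, 1.5]
opening: 0.0517
gripper_force: 30.0
t: 16.22
tool_pos: [0.6056, 0.1444, 0.213]
orientation: [0.0, -3.141, 0.0]
force: [0.8, -0.9, -2.4]
opening: 0.0517
gripper_force: 30.0
```

```bash
python3 -m inch '{"travel":[[0.003,0.008,0],[0.01,0.026,0],[0.021,0.056,0],[0.034,0.09,0],[0.047,0.124,0],[0.059,0.158,0],[0.07,0.188,0],[0.079,0.211,0],[0.085,0.226,0],[0.087,0.232,0]],"spin":[0,0,0,0,0,0,0,0,0,0]}'
python3 -m inch '{"travel":[[0,0,0],[0,0,0.005],[0,0,0.015],[0,0,0.035],[0,0,0.055],[0,0,0.073],[0,0,0.086],[0,0,0.093],[0,0,0.096],[0,0,0.097]],"spin":[0,0,0,0,0,0,0,0,0,0]}'
python3 -m inch '{"travel":[[0,0,0.0005],[0,0,0.001],[0,0,0.0015],[0,0,0.002],[0,0,0.0025],[0,0,0.003],[0,0,0.003],[0,0,0.003]],"spin":[0,0,0,0,0,0,0,0]}'
```

```text
t: 17.05
tool_pos: [0.5162, 0.379, 0.2116]
orientation: [0.005, -3.139, 0.001]
force: [-0.3, 0.5, -2.4]
opening: 0.0519
gripper_force: 30.0
t: 17.88
tool_pos: [0.5189, 0.3758, 0.1159]
orientation: [-0.001, -3.141, 0.001]
force: [-1.0, 0.3, -2.1]
opening: 0.0518
gripper_force: 30.0
t: 18.55
tool_pos: [0.5187, 0.3764, 0.1134]
orientation: [-0.0, 3.141, 0.0]
force: [1.4, 0.6, -2.4]
opening: 0.0514
gripper_force: 30.0
```

```bash
python3 -m inch '{"travel":[[0,0,0.0004],[0,0,0.0008],[0,0,0.001],[0,0,0.001]],"spin":[0,0,0,0]}'
```

```text
t: 18.88
tool_pos: [0.5188, 0.3764, 0.1134]
orientation: [-0.0, 3.141, 0.0]
force: [-3.4, -2.2, 5.8]
opening: 0.0517
gripper_force: 30.0
```

```bash
python3 -m inch '{"travel":[[0,0,0],[0,0,0],[0,0,0],[0,0,0],[0,0,0],[0,0,0],[0,0,0]],"spin":[0,0,0,0,0,0,0]}' 0
python3 -m inch '{"travel":[[0,0,-0.003],[0,0,-0.012],[0,0,-0.027],[0,0,-0.05],[0,0,-0.075],[0,0,-0.098],[0,0,-0.115],[0,0,-0.124],[0,0,-0.127],[0,0,-0.127]],"spin":[0,0,0,0,0,0,0,0,0,0]}'
python3 - <<'E'
from h import *
wblob("red",.148); wblob("blue",.07)
E
python3 -m inch '{"travel":[[-0.001,-0.008,0],[-0.004,-0.028,0],[-0.009,-0.058,0],[-0.014,-0.09,0],[-0.02,-0.124,0],[-0.025,-0.158,0],[-0.03,-0.192,0],[-0.036,-0.226,0],[-0.041,-0.26,0],[-0.046,-0.294,0]],"spin":[0,0,0,0,0,0,0,0,0,0]}'
python3 -m inch '{"travel":[[-0.006,-0.034,0],[-0.011,-0.068,0],[-0.016,-0.1,0],[-0.021,-0.128,0],[-0.025,-0.152,0],[-0.028,-0.17,0],[-0.03,-0.181,0],[-0.03,-0.186,0],[-0.03,-0.186,0],[-0.03,-0.186,0]],"spin":[0,0,0,0,0,0,0,0,0,0]}'
python3 - <<'E'
from h import *
print(robot.read_state()["tool_pos"]);p=wblob("yellow",.084); wblob("blue",.07);cv2.imwrite("pics/w4.png",p[:,:,::-1])
i=optics.camera_info("wrist")
for r in models.masks_of("wrist","sorting_board"):
    xy=wplane(np.argwhere(r["region"])[:,::-1],.016,i).astype(np.float32);print(r["p"],len(xy),cv2.minAreaRect(xy))
E
```

```text
t: 19.47
tool_pos: [0.5187, 0.3764, 0.1122]
orientation: [-0.0, -3.142, 0.0]
force: [-0.4, -0.6, -0.2]
opening: 0.0912
gripper_force: 0.0
t: 20.3
tool_pos: [0.519, 0.3766, 0.2402]
orientation: [-0.0, 3.14, 0.001]
force: [0.2, -0.1, -0.6]
opening: 0.0929
gripper_force: 0.0
red px [257. 197.] 2931 circlefit [516.3 377.4] enc [516.  377.2] 27.2 rect ((516.0852661132812, 377.2754211425781), (53.562042236328125, 51.06293869018555), 6.555662155151367)
red px [258. 161.] 40 circlefit [502.9 377.4] enc [488.1 379. ] 13.6 rect ((485.3477478027344, 379.3839111328125), (27.283599853515625, 5.5887274742126465), 83.00785827636719)
red px [277. 170.] 1 circlefit [246.1 197.1] enc [492.3 394.3] 0.0 rect ((492.28790283203125, 394.2687683105469), (0.0, 0.0), 0.0)
blue px [258. 167.] 4619 circlefit [517.8 378.3] enc [517.7 378.5] 56.9 rect ((515.1729125976562, 378.38824462890625), (107.65908813476562, 112.89012908935547), 1.5541090965270996)
blue px [ 85. 223.] 2665 circlefit [579.1 145.9] enc [580.  142.6] 71.0 rect ((587.4269409179688, 142.66329956054688), (83.1519546508789, 129.21084594726562), 4.1
[... 1104 characters left out ...]
0.4 139.2] 89.4 rect ((611.057861328125, 139.74270629882812), (128.8130645751953, 131.3598175048828), 4.58773946762085)
blue px [432.  92.] 84 circlefit [483.2 106.9] enc [483.  106.9] 9.6 rect ((483.0080261230469, 106.91534423828125), (8.499277114868164, 17.435453414916992), 6.9790120124816895)
blue px [  1. 231.] 83 circlefit [ 663.1 -512.4] enc [ 665.6 -505.6] 26.9 rect ((667.5238647460938, -500.743896484375), (10.470998764038086, 53.81825256347656), 68.52440643310547)
0.86 20274 ((599.9970703125, -106.27024841308594), (239.67926025390625, 169.58433532714844), 1.0349781513214111)
0.18 424 ((687.9922485351562, -49.98928451538086), (39.87363815307617, 27.51813316345215), 3.3398725986480713)
```

View pics/w4.png

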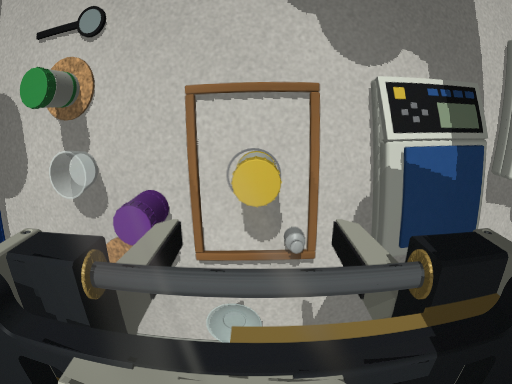

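The wrist view shows yellow at (256,181) on the board, the weight at (294,240) clear of the fingers, and green standing on the mat at left. Red sits within 2 mm of its pan centre. Grasping yellow.

```bash
python3 -m inch '{"travel":[[0.0015,0,0.01],[0.0015,0,0.03],[0.0015,0,0.06],[0.0015,0,0.09],[0.0015,0,0.12],[0.0015,0,0.147],[0.0015,0,0.168],[0.0015,0,0.181],[0.0015,0,0.187],[0.0015,0,0.19]],"spin":[0,0,0,0,0,0,0,0,0,0]}'
python3 -m inch '{"travel":[[0,0,0],[0,0,0],[0,0,0],[0,0,0],[0,0,0],[0,0,0],[0,0,0],[0,0,0],[0,0,0],[0,0,0]],"spin":[0,0,0,0,0,0,0,0,0,0]}' 1 30
python3 -m inch '{"travel":[[0,0,-0.003],[0,0,-0.01],[0,0,-0.025],[0,0,-0.05],[0,0,-0.08],[0,0,-0.11],[0,0,-0.138],[0,0,-0.156],[0,0,-0.164],[0,0,-0.164]],"spin":[0,0,0,0,0,0,0,0,0,0]}'
```

```text
t: 23.05
tool_pos: [0.5927, -0.1031, 0.0484]
orientation: [0.001, -3.14, -0.001]
force: [0.6, -0.3, 0.5]
opening: 0.0925
gripper_force: 0.0
t: 23.88
tool_pos: [0.5934, -0.1038, 0.0497]
orientation: [0.0, 3.141, -0.0]
force: [-0.9, 0.5, 4.6]
opening: 0.052
gripper_force: 30.0
t: 24.72
tool_pos: [0.5944, -0.1039, 0.216]
orientation: [-0.0, 3.138, -0.002]
force: [0.7, 0.1, -1.9]
opening: 0.0513
gripper_force: 30.0
```

```bash
python3 -m inch '{"travel":[[0,0.008,0],[-0.002,0.026,0],[-0.004,0.056,0],[-0.007,0.09,0],[-0.01,0.125,0],[-0.013,0.16,0],[-0.015,0.194,0],[-0.017,0.22,0],[-0.0185,0.237,0],[-0.0185,0.2445,0]],"spin":[0,0,0,0,0,0,0,0,0,0]}'
python3 -m inch '{"travel":[[0,0,0],[0,0,0.005],[0,0,0.015],[0,0,0.035],[0,0,0.055],[0,0,0.073],[0,0,0.086],[0,0,0.093],[0,0,0.096],[0,0,0.097]],"spin":[0,0,0,0,0,0,0,0,0,0]}'
python3 -m inch '{"travel":[[0,0,0.0005],[0,0,0.001],[0,0,0.0015],[0,0,0.002],[0,0,0.0025],[0,0,0.003],[0,0,0.003],[0,0,0.003]],"spin":[0,0,0,0,0,0,0,0]}'
```

```text
t: 25.55
tool_pos: [0.61, 0.144, 0.2102]
orientation: [0.004, -3.137, -0.0]
force: [-0.0, 0.2, -2.7]
opening: 0.052
gripper_force: 30.0
t: 26.38
tool_pos: [0.6116, 0.1403, 0.1159]
orientation: [-0.001, -3.141, 0.0]
force: [-0.0, -0.3, -2.0]
opening: 0.0516
gripper_force: 30.0
t: 27.05
tool_pos: [0.6119, 0.141, 0.1137]
orientation: [-0.0, 3.141, 0.0]
force: [-0.3, 0.3, -0.2]
opening: 0.0515
gripper_force: 30.0
```

Contact is just beginning, so I'll settle it, release, lift, check, and go to green on the mat.

```bash
python3 -m inch '{"travel":[[0,0,0.0003],[0,0,0.0006],[0,0,0.0006],[0,0,0.0006]],"spin":[0,0,0,0]}'
python3 -m inch '{"travel":[[0,0,0],[0,0,0],[0,0,0],[0,0,0],[0,0,0],[0,0,0],[0,0,0]],"spin":[0,0,0,0,0,0,0]}' 0
python3 -m inch '{"travel":[[0,0,-0.003],[0,0,-0.012],[0,0,-0.027],[0,0,-0.05],[0,0,-0.075],[0,0,-0.098],[0,0,-0.115],[0,0,-0.124],[0,0,-0.127],[0,0,-0.127]],"spin":[0,0,0,0,0,0,0,0,0,0]}'
python3 - <<'E'
from h import *
wblob("yellow",.148); wblob("blue",.07)
E
```

```text
t: 27.38
tool_pos: [0.612, 0.141, 0.1137]
orientation: [-0.0, 3.141, 0.0]
force: [-2.9, 0.1, 5.0]
opening: 0.0518
gripper_force: 30.0
t: 27.97
tool_pos: [0.6117, 0.1409, 0.1126]
orientation: [-0.0, -3.141, 0.0]
force: [-0.1, 0.1, -0.7]
opening: 0.0911
gripper_force: 0.0
t: 28.8
tool_pos: [0.6121, 0.1409, 0.2406]
orientation: [0.0, 3.14, 0.0]
force: [0.1, -0.4, -1.2]
opening: 0.0928
gripper_force: 0.0
yellow px [257. 197.] 2906 circlefit [609.4 141.9] enc [609.2 141.8] 27.1 rect ((609.36328125, 141.68470764160156), (53.25547790527344, 51.16720962524414), 13.178474426269531)
yellow px [414. 319.] 2825 circlefit [754. 332.] enc [750.6 339.8] 125.9 rect ((756.5193481445312, 339.8209533691406), (251.8589630126953, 31.813562393188477), 89.8965072631836)
yellow px [271. 334.] 1272 circlefit [767.2 160. ] enc [767.1 161.9] 49.0 rect ((760.0651245117188, 162.03594970703125), (97.69673156738281, 23.84488868713379), 89.65543365478516)
blue px [257. 171.] 9305 circlefit [610.  142.1] enc [611.5 142. ] 89.2 rect ((611.0941162109375, 142.16412353515625), (127.88733673095703, 128.02149963378906), 4.5633015632629395)
blue px [437. 108.] 3230 circlefit [518.6 373.3] enc [518.3 375.2] 58.2 rect ((519.0632934570312, 370.2669372558594), (112.73126220703125, 105.6635513305664), 4.698183059692383)
blue px [262.  63.] 121 circlefit [482.9 147.2] enc [482.8 147.1] 8.6 rect ((482.97271728515625, 147.0967559814453), (8.68322467803955, 15.935320854187012), 5.341790199279785)
```

```bash
python3 -m inch '{"travel":[[0.002,-0.008,0],[0.007,-0.028,0],[0.016,-0.058,0],[0.025,-0.09,0],[0.034,-0.124,0],[0.043,-0.158,0],[0.052,-0.192,0],[0.062,-0.226,0],[0.071,-0.26,0],[0.08,-0.294,0]],"spin":[0,0,0,0,0,0,0,0,0,0]}'
python3 -m inch '{"travel":[[0.009,-0.034,0],[0.019,-0.068,0],[0.028,-0.1,0],[0.037,-0.132,0],[0.046,-0.162,0],[0.053,-0.19,0],[0.059,-0.21,0],[0.062,-0.223,0],[0.064,-0.229,0],[0.064,-0.229,0]],"spin":[0,0,0,0,0,0,0,0,0,0]}'
python3 -m inch '{"travel":[[0,0,0],[0,0,0],[0,0,0]],"spin":[0,0,0]}'
python3 - <<'E'
from h import *
p=wblob("green",.084);cv2.imwrite("pics/w5.png",p[:,:,::-1])
E
```

```text
t: 29.73
tool_pos: [0.53, -0.1548, 0.2384]
orientation: [-0.0, -3.14, -0.001]
force: [0.1, -0.3, 1.1]
opening: 0.093
gripper_force: 0.0
t: 30.57
tool_pos: [0.4669, -0.3828, 0.2388]
orientation: [-0.002, -3.14, -0.001]
force: [0.3, 0.1, -1.1]
opening: 0.0928
gripper_force: 0.0
t: 30.82
tool_pos: [0.4683, -0.3809, 0.2398]
orientation: [-0.002, 3.141, 0.0]
force: [-0.4, -1.3, 0.3]
opening: 0.093
gripper_force: 0.0
green px [256. 182.] 1851 circlefit [ 466.5 -381. ] enc [ 466.1 -380.4] 26.7 rect ((466.19549560546875, -381.3272705078125), (52.845375061035156, 49.657554626464844), 1.1135152578353882)
green px [256. 152.] 9 circlefit [-3025.7  -386.2] enc [ 434.5 -380.7] 4.1 rect ((434.47723388671875, -380.7243957519531), (0.0024414989165961742, 8.224071502685547), 0.09014713019132614)
green px [262. 153.] 2 circlefit [  56.  -375.4] enc [ 435.5 -374. ] 0.5 rect ((435.5009765625, -374.036376953125), (1.0289673805236816, 0.0), 90.19882202148438)
```

View pics/w5.png

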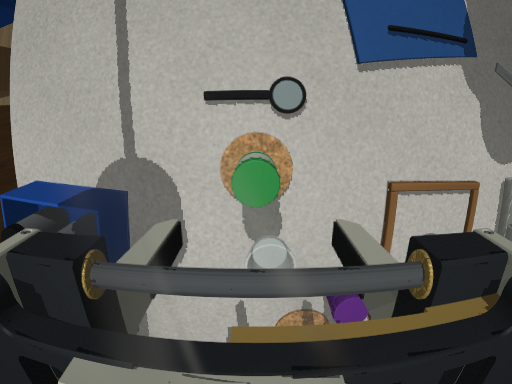

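The wrist view shows green centred on the mat at (256,182), with the cup (270,255) and magnifier (288,95) clear and unmoved. Picking it up.

```bash
python3 -m inch '{"travel":[[0,0,0.01],[0,0,0.03],[0,0,0.06],[0,0,0.09],[0,0,0.12],[0,0,0.147],[0,0,0.168],[0,0,0.181],[0,0,0.187],[0,0,0.19]],"spin":[0,0,0,0,0,0,0,0,0,0]}'
python3 -m inch '{"travel":[[0,0,0],[0,0,0],[0,0,0],[0,0,0],[0,0,0],[0,0,0],[0,0,0],[0,0,0],[0,0,0],[0,0,0]],"spin":[0,0,0,0,0,0,0,0,0,0]}' 1 30
python3 -m inch '{"travel":[[0,0,-0.003],[0,0,-0.01],[0,0,-0.025],[0,0,-0.05],[0,0,-0.08],[0,0,-0.11],[0,0,-0.138],[0,0,-0.156],[0,0,-0.164],[0,0,-0.164]],"spin":[0,0,0,0,0,0,0,0,0,0]}'
python3 -m inch '{"travel":[[-0.004,0.008,0],[-0.013,0.026,0],[-0.027,0.056,0],[-0.043,0.09,0],[-0.06,0.124,0],[-0.077,0.158,0],[-0.093,0.192,0],[-0.108,0.224,0],[-0.121,0.25,0],[-0.13,0.267,0]],"spin":[0,0,0,0,0,0,0,0,0,0]}'
python3 -m inch '{"travel":[[-0.0035,0.008,0],[-0.0035,0.008,0],[-0.0035,0.008,0],[-0.0035,0.008,0]],"spin":[0,0,0,0]}'
```

```text
t: 31.7
tool_pos: [0.4675, -0.3815, 0.0487]
orientation: [0.001, -3.141, -0.002]
force: [-0.0, -0.5, 1.1]
opening: 0.0929
gripper_force: 0.0
t: 32.53
tool_pos: [0.4679, -0.3823, 0.0501]
orientation: [0.0, 3.141, -0.001]
force: [-0.6, 0.3, 3.7]
opening: 0.0513
gripper_force: 30.0
t: 33.37
tool_pos: [0.4686, -0.3829, 0.2165]
orientation: [-0.0, 3.139, -0.005]
force: [-0.1, -0.9, -2.2]
opening: 0.0519
gripper_force: 30.0
t: 34.2
tool_pos: [0.5973, -0.1109, 0.2107]
orientation: [0.004, -3.138, -0.003]
force: [0.1, -0.6, -2.6]
opening: 0.0516
gripper_force: 30.0
t: 34.53
tool_pos: [0.6004, -0.1082, 0.2128]
orientation: [-0.002, -3.14, 0.0]
force: [-0.7, 0.5, -1.9]
opening: 0.0516
gripper_force: 30.0
```

```bash
python3 -m inch '{"travel":[[0,0.001,0.008],[0,0.001,0.025],[0,0.001,0.05],[0,0.001,0.08],[0,0.001,0.108],[0,0.001,0.13],[0,0.001,0.146],[0,0.001,0.155],[0,0.001,0.159],[0,0.001,0.16]],"spin":[0,0,0,0,0,0,0,0,0,0]}'
python3 -m inch '{"travel":[[0,0,0.0005],[0,0,0.001],[0,0,0.0015],[0,0,0.002],[0,0,0.0025],[0,0,0.003],[0,0,0.0035],[0,0,0.0037],[0,0,0.0037],[0,0,0.0037]],"spin":[0,0,0,0,0,0,0,0,0,0]}'
```

```text
t: 35.37
tool_pos: [0.6007, -0.1067, 0.0531]
orientation: [-0.002, -3.141, -0.0]
force: [-0.1, -0.5, -1.9]
opening: 0.0518
gripper_force: 30.0
t: 36.2
tool_pos: [0.6013, -0.1061, 0.0501]
orientation: [-0.0, 3.142, 0.0]
force: [-0.8, -0.3, 0.0]
opening: 0.0518
gripper_force: 30.0
```

```bash
python3 -m inch '{"travel":[[0,0,0.0003],[0,0,0.0006],[0,0,0.0006],[0,0,0.0006]],"spin":[0,0,0,0]}'
python3 -m inch '{"travel":[[0,0,0],[0,0,0],[0,0,0],[0,0,0],[0,0,0],[0,0,0],[0,0,0]],"spin":[0,0,0,0,0,0,0]}' 0
python3 -m inch '{"travel":[[0,0,-0.003],[0,0,-0.012],[0,0,-0.03],[0,0,-0.06],[0,0,-0.09],[0,0,-0.12],[0,0,-0.15],[0,0,-0.175],[0,0,-0.19],[0,0,-0.19]],"spin":[0,0,0,0,0,0,0,0,0,0]}'
python3 -m inch '{"travel":[[0,0,0],[0,0,0],[0,0,0]],"spin":[0,0,0]}'
python3 - <<'E'
from h import *
p=wblob("green",.084);i=optics.camera_info("wrist")
for r in models.masks_of("wrist","sorting_board"):
    xy=wplane(np.argwhere(r["region"])[:,::-1],.016,i).astype(np.float32);print(r["p"],len(xy),cv2.minAreaRect(xy))
p,_=optics.read_camera("scene");cv2.imwrite("pics/end.png",p[:,:,::-1])
E
```

```text
t: 36.53
tool_pos: [0.6013, -0.1061, 0.0501]
orientation: [-0.0, 3.141, 0.0]
force: [-3.4, 1.1, 5.7]
opening: 0.0518
gripper_force: 30.0
t: 37.12
tool_pos: [0.6012, -0.1061, 0.0494]
orientation: [-0.0, -3.142, -0.0]
force: [-0.4, -0.5, 0.3]
opening: 0.0917
gripper_force: 0.0
t: 37.95
tool_pos: [0.6035, -0.1067, 0.2457]
orientation: [-0.0, 3.133, -0.004]
force: [1.0, -0.2, 0.4]
opening: 0.0932
gripper_force: 0.0
t: 38.2
tool_pos: [0.6002, -0.1059, 0.2373]
orientation: [-0.0, -3.138, -0.001]
force: [0.4, 0.5, 0.3]
opening: 0.0929
gripper_force: 0.0
green px [257. 184.] 1877 circlefit [ 599.8 -104.9] enc [ 599.6 -104.6] 26.5 rect ((599.6173706054688, -105.40628051757812), (51.5034294128418, 50.200889587402344), 0.002792216604575515)
green px [256. 154.] 10 circlefit [-3017.2  -105.3] enc [ 567.7 -105. ] 4.6 rect ((567.6589965820312, -104.98391723632812), (0.002909332513809204, 9.189260482788086), 0.004566709045320749)
green px [264. 156.] 4 circlefit [569.2 -96.8] enc [569.2 -96.8] 1.6 rect ((569.2003173828125, -96.80622863769531), (3.207078218460083, 0.4610641896724701), 63.35869598388672)
```

View pics/end.png

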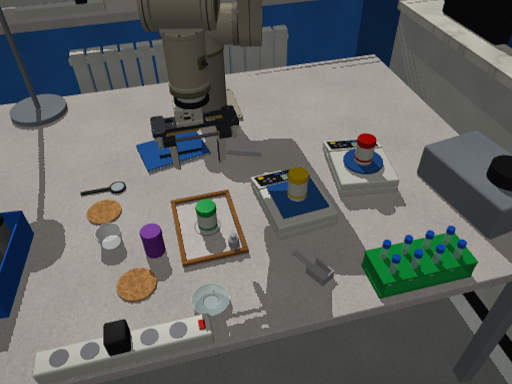

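The scene view shows all three standing in place: red at (367,150) on the round pan, yellow at (298,185) on the square pan and green at (207,217) on the board. The weight (234,240), cup (108,237) and magnifier (117,187) are unmoved, and the gripper is clear.

```bash
python3 -c "
from plant import close_job
print(close_job())"
```

```text
the job is handed in; nothing more can be done
None
```

I handed in the job at about 38 s of the 112 s allowed: red is on the round pan, yellow on the square pan and green on the sorting board, each measured within about 3 mm of centre, with the bystanders unmoved in the last picture; the hand-in returned no verdict.

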